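Spring check of a mirror mount

ROBOT

A 6-joint arm with a two-finger parallel gripper is mounted at the origin on the work surface. World frame = base frame: x ahead of the robot, y to its left, z up, the work surface at z = 0. Lengths are in m, angles in rad, forces in N, time in s.
With the tool pointing down it reaches from about 0.275 to 0.85 m from the base axis. Payload 19 kg.
Tool frame: the origin (TCP) lies at the very end of the fingers, on their centre line; the grasp point (between the pads) lies bot.tcp_to_grasp behind it (bot.tcp_to_grasp is the distance from the TCP to the grasp point, in m); z points along the fingers, y is the line along which they close (so a half turn about z gives the same grasp; the last joint's range is limited). The gripper opens to 85 mm and grips with 20 to 120 N. Pads are 22 mm wide; open, the fingers measure 114 mm over their backs; the gripper's body (76 mm by 85 mm) begins 54 mm behind the grasp point. The pads swing forward as they close: fully open they stand 13 mm farther back than shut.
Start: joints at [-1.376, 0.15, 1.437, -0, 1.554, -0.134], TCP at [0.186, -0.544, 0.231] pointing down, gripper open.
Joint ranges: [-2.8, 2.8], [-0.68, 2.1], [0.12, 2.68], [-1.39, 4.53], [0.16, 2.79], [-2.81, 2.81]. Speed limits (rad/s): [1.89, 1.89, 2.22, 3.01, 3.01, 3.01].

INTERFACE

Orientations are given as a unit quaternion [w, x, y, z].
In Python, from rig import bot gives the robot as it stands. The module is installed in compiled form; this text tells all that it offers. Calls block until the motion is done:
- bot.goto(position, orientation): joint-space move of the TCP to a pose.
- bot.move_l(position, ori=None, vel=0.15, f_stop=None): straight line of the TCP; ori=None keeps the orientation; vel is the mean speed in m/s. With f_stop (N) it stops when the force on the tool has changed by that much, and returns True; else False.
- bot.movej(angles): joint-space move.
- bot.gripper_to(opening, f_grip=None): finger opening in m; f_grip is the grip in N (None keeps the last); returns when the fingers have stopped.
- bot.hold(seconds).
- bot.solve_ik(position, orientation): joint angles nearest the present ones, or None.
- bot.get_obs(): the state.
- bot.camera(name): name is "scene" or "top" or "wrist"; returns a dict with "frame" (400x640x3 uint8, blue, green, red), "vfov" (degrees; the focal length in pixels is half the picture's height over the tangent of half this angle, whatever the lens; pixels are square), "cx", "cy" (the principal point, pixels), "xyz" and "orientation" of the camera in the world; the wrist camera has in their place "T_tool_cam" (4x4, takes a point from camera to tool coordinates, whose origin is the TCP and whose axes are the flange's). Camera axes: x right, y down, z forward; pixel columns grow to the right and rows downward; lengths in m; the calibration is good to about 2 mm. A picture is of the moment at which its call begins: read the wrist's pose just before it. There is no depth.
A pose or a line that the arm cannot do raises bot.Unreachable and nothing moves.
- bot.close_job(): hands the job in; it is judged then, once.
The state is a dict: "clock": time; "joint_positions": joint angles; "joint_vel": joint speeds; "effort": joint torques, N m; "tcp_pos": TCP position; "eef_rot": TCP orientation; "ft_force": force on the tool from outside, world axes, zero at the start; "moment": the same for the moment, N m; "gripper_width": finger opening in m; "grasp_force": force on a finger pad.
Only numpy, scipy, OpenCV 4.12 (cv2) and the standard library are available. Lean on these libraries where they do the work, as an engineer would, in place of code of your own. Each camera call takes 0.05 s, during which the arm holds its last target. There are 200 camera calls.

TASK

Check the spring of the mirror mount: with the fingertips, press down the round thumb pad on the corner of its tilting plate until the black needle lines up with the brass rider's fin on the scale, without pushing the needle clearly past it. Hold it there for about a second, then let the plate come all the way back up. Keep off the mirror, do not shift the rider, and leave the bottle, weight and screwdriver where they are.

Things in the scene. Friction and masses are not known exactly. Their poses are not given: they have to be found in the camera images.
- mount: Mirror mount bolted to the bench. Steel base 165 x 190 x 12 mm; origin on the bench within 6 mm of its middle. Aluminium plate 105 (x) x 157 (y) x 8 mm, level at rest, mid-thickness 52 mm up, hinged along the mount's x at y = 60, z = 52 mm, with a spring under its -x, -y corner. White fan-shaped scale upright at x = 50 mm, centred on the hinge, top 187 mm up; the needle is on its +x side.
- pad_top (a point): Middle of the top face of the thumb pad, a black rubber disc 30 mm across and 8 mm high on the tilting plate's corner (other corners only have small screws). At rest at (-45, -62, 64) mm in the mount's frame, 122 mm from the hinge line measured along y; it sinks about 1.2 mm for each 0.01 rad of tilt. z is the pad's normal.
- thumb_pad: The same thumb pad; origin in the middle of its underside.
- tilt_plate (a joint): Tilt of the plate in rad: 0 at rest (level, up against its stop), growing as the pad is pressed down, at most 0.23. Pressing at the pad takes about 2 N to start and about 7 N more per 0.1 rad; it springs back to 0 when released.
- pointer_tip (a point): Tip of the black needle, a 3.6 mm rod fixed to the tilting plate at mount x = 62 mm, reaching 150 mm up from the hinge line. It stands upright at rest and leans towards the mount's -y as the pad is pressed: 1.5 mm at the tip for each 0.01 rad.
- mark (a point): The mark: a point on the brass rider's fin, 150 mm from the hinge line, at mount x = 50 mm. The rider sits on the scale's rim; its upright fin, 3 mm wide, stands out to 174 mm from the hinge line. y runs across the fin, positive on the side where the needle rests: the needle is on the mark when its tip's y in this frame is 0.
- rider (a joint): Angle of the rider on the scale in rad, in the same sense and from the same zero as tilt_plate: the needle is on the mark when the two are equal. It lies between 0.08 and 0.15 and stays put unless it is pushed.
- mirror: Round mirror 58 mm across, 5 mm thick, lying on the tilting plate; origin in the middle of its underside, at (5, 13, 56) mm in the mount's frame at rest. Not to be touched.
- reagent_bottle: Bystander: closed amber bottle 54 mm across, 120 mm tall, standing; origin under its middle.
- weight: Bystander: brass weight 44 mm across, 52 mm tall with its knob, standing; origin under its middle.
- screwdriver: Bystander: screwdriver 160 mm long lying along its x; origin at its underside near its middle.

How it is judged:
By the outcome, as a careful person would: the job done as asked, in the order asked, and still so for the second after the job is handed in, with the robot touching nothing.
It also fails if it takes over 38 s, if anything falls off the work surface, if the arm or the gripper's body presses on something with over 40 N, if the wrist force passes 120 N, or if a joint passes its speed limit or range.

## Working session

There is one attempt and no reset: what is moved stays moved. The work goes in short steps, each a Python script; the robot and the scene stay as the last script left them, time stands still between calls to the robot, and variables do not carry over. Pictures are saved under pics/ and viewed, at most 10 in all, crops included, and the job is handed in when it is done.

```bash
mkdir -p pics; python3 - <<'E'
from rig import bot
import cv2,numpy as np
for n in ("scene","top"):
    c=bot.camera(n); cv2.imwrite(f"pics/{n}0.png",c["frame"]); print(n,{k:np.round(v,4).tolist() if k!="frame" else 0 for k,v in c.items() })
print(bot.get_obs()["clock"],bot.tcp_to_grasp,bot.get_obs()["eef_rot"])
E
```

```text
scene {'frame': 0, 'vfov': 43.6437, 'cx': 320.8406, 'cy': 193.1678, 'xyz': [1.2392, -0.4069, 0.9967], 'orientation': [-0.3181, 0.8285, 0.4315, -0.1619]}
top {'frame': 0, 'vfov': 47.1411, 'cx': 316.9211, 'cy': 199.021, 'xyz': [0.4851, 0.0575, 1.3123], 'orientation': [0.0357, -0.7057, 0.7065, -0.0401]}
0.1 0.0187 [-5.24165168e-04  9.86514460e-01  1.63673286e-01 -1.45749600e-05]
```

View pics/scene0.png

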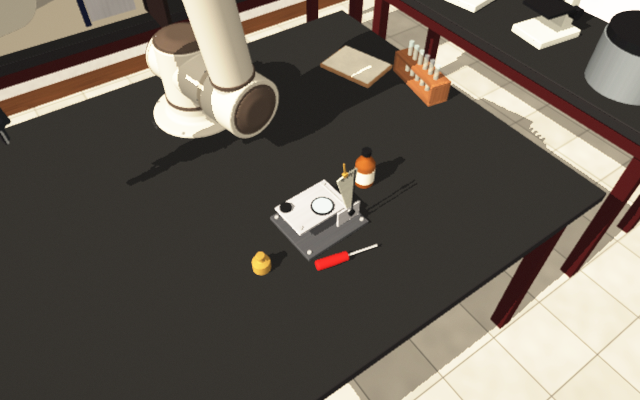

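View pics/top0.png

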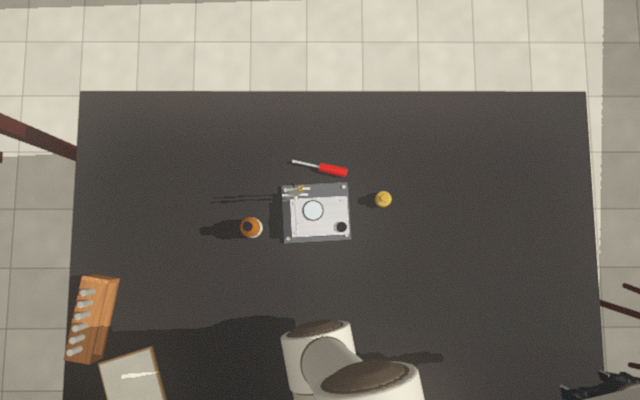

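```bash
python3 - <<'E'
import cv2
a=cv2.imread("pics/top0.png")[170:255,265:365]; b=cv2.imread("pics/scene0.png")[155:260,265:375]
cv2.imwrite("pics/tc.png",cv2.resize(a,None,fx=7,fy=7,interpolation=cv2.INTER_CUBIC))
cv2.imwrite("pics/sc.png",cv2.resize(b,None,fx=5.5,fy=5.5,interpolation=cv2.INTER_CUBIC))
E
```

```text
(no output)
```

View pics/tc.png

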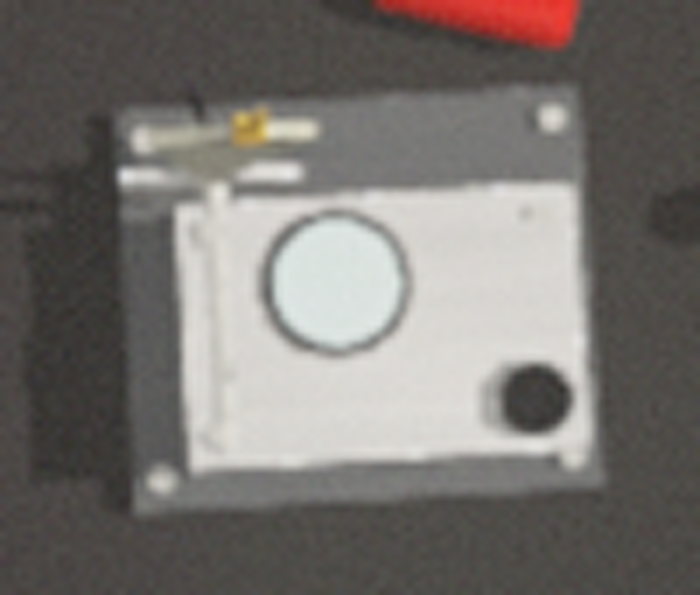

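View pics/sc.png

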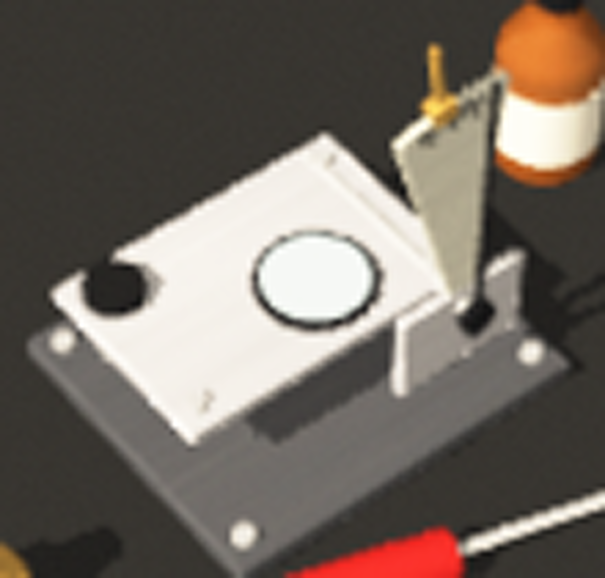

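```bash
cat > h.py <<'E'
import numpy as np, cv2
from scipy.spatial.transform import Rotation as R
from scipy.optimize import least_squares
def rot(q): return R.from_quat(np.roll(q,-1)).as_matrix()
CAM={"scene":(43.6437,320.8406,193.1678,[1.2392,-0.4069,0.9967],[-0.3181,0.8285,0.4315,-0.1619]),
"top":(47.1411,316.9211,199.021,[0.4851,0.0575,1.3123],[0.0357,-0.7057,0.7065,-0.0401])}
def proj(P,vf,cx,cy,p,M):
    c=(np.asarray(P)-p)@M; f=200/np.tan(np.radians(vf/2))
    return np.stack([cx+f*c[...,0]/c[...,2],cy+f*c[...,1]/c[...,2]],-1)
def pj(P,n):
    v,cx,cy,p,q=CAM[n]; return proj(P,v,cx,cy,np.array(p),rot(np.array(q)))
def world(m,P): # mount (x,y,yaw), P in mount m
    c,s=np.cos(m[2]),np.sin(m[2]); P=np.asarray(P,float)
    return P@np.array([[c,s,0],[-s,c,0],[0,0,1]])+[m[0],m[1],0]
def scale_pt(a,r,x): return np.array([x,.06-r*np.sin(a),.052+r*np.cos(a)])
E
python3 - <<'E'
from h import *
from rig import bot
T=lambda u,v:(265+(u+.5)/7-.5,170+(v+.5)/7-.5); S=lambda u,v:(265+(u+.5)/5.5-.5,155+(v+.5)/5.5-.5)
pts=[("top",(-.045,-.062,.064),T(537,399)),("top",(.005,.013,.061),T(338,281)),
("scene",(-.045,-.062,.064),S(117,285)),("scene",(.005,.013,.061),S(317,279))]
def f(p): return np.concatenate([pj(world(p,P),n)-uv for n,P,uv in pts])
r=least_squares(f,[.45,.05,0]);print(r.x,np.round(r.fun,2)); m=r.x; np.save("m.npy",m)
# fin tip r=174, seen at scene crop (434,45), top crop ~ (250,125)
for a in (.08,.1,.12,.14): print(a,pj(world(m,scale_pt(a,.174,.05)),"scene"),pj(world(m,scale_pt(a,.174,.05)),"top"))
print(S(434,47),T(250,127)); print("needle",pj(world(m,scale_pt(0,.15,.062)),"top"),T(196,100))
w=bot.camera("wrist"); print(w["vfov"],w["cx"],w["cy"],np.round(w["T_tool_cam"],4)); print("pad",world(m,(-.045,-.062,.064)))
E
```

```text
[0.5869645  0.04708337 0.04827306] [ 0.15 -0.37  0.17 -0.35 -0.23 -0.46  0.11 -0.47]
0.08 [347.44338943 161.61155558] [298.12919328 185.49427862]
0.1 [346.22524505 162.38941348] [299.58129848 185.44194002]
0.12 [345.00553566 163.19008733] [301.03039393 185.39372828]
0.14 [343.78492793 164.01320786] [302.47563177 185.34966698]
(343.5, 163.13636363636363) (300.2857142857143, 187.71428571428572)
needle [292.55545243 182.21878486] (292.57142857142856, 183.85714285714286)
58.889542273284135 317.54332779983594 198.2620623406471 [[ 2.000e-04 -9.505e-01 -3.106e-01  7.840e-02]
 [ 1.000e+00 -0.000e+00  8.000e-04 -5.000e-04]
 [-7.000e-04 -3.106e-01  9.505e-01 -1.433e-01]
 [ 0.000e+00  0.000e+00  0.000e+00  1.000e+00]]
pad [ 0.54500869 -0.01701584  0.064     ]
```

```bash
python3 - <<'E'
from h import *
from rig import bot
m=np.load("m.npy"); w=bot.camera("wrist"); Tc=np.array(w["T_tool_cam"])
def look(q,tcp):
    Rt=rot(q); return proj(np.array([world(m,scale_pt(.1,.15,.062)),world(m,scale_pt(.12,.174,.05)),world(m,scale_pt(.1,.13,.05))]),w["vfov"],w["cx"],w["cy"],tcp+Rt@Tc[:3,3],Rt@Tc[:3,:3])
def infov(q,tcp):
    Rt=rot(q);c=(world(m,scale_pt(.1,.15,.062))-tcp-Rt@Tc[:3,3])@(Rt@Tc[:3,:3])
    u=look(q,tcp); return c[2]>0 and (u>8).all() and (u[:,0]<632).all() and (u[:,1]<392).all()
tcp=world(m,(-.045,-.062,.058)); out=[]
for th in range(0,61,5):
  for az in range(0,360,15):
    for ro in range(0,360,15):
      d=R.from_euler("z",az,degrees=True)*R.from_euler("y",-th,degrees=True)*R.from_euler("x",180,degrees=True)*R.from_euler("z",ro,degrees=True)
      q=np.roll(d.as_quat(),1); campos=tcp+rot(q)@Tc[:3,3]
      if campos[2]>.12 and infov(q,tcp):
        j=bot.solve_ik(tcp,q)
        if j is not None: out.append((th,az,ro,campos.round(3).tolist(),np.round(rot(q)[:,2],2).tolist(),look(q,tcp).round().tolist()[0],np.round(j,2).tolist()))
print(len(out)); [print(*o) for o in out[:14]]
print(bot.get_obs()["clock"])
E
```

```text
0
0.2
```

```bash
python3 - <<'E'
from h import *
from rig import bot
m=np.load("m.npy"); bot.gripper_to(0.0)
d=R.from_euler("z",m[2])*R.from_euler("x",np.pi); q=np.roll(d.as_quat(),1)
bot.goto(world(m,(.045,.045,.265)),q)
bot.hold(.3); o=bot.get_obs(); w=bot.camera("wrist")
np.savez("w1.npz",p=o["tcp_pos"],q=o["eef_rot"],T=w["T_tool_cam"],k=[w["vfov"],w["cx"],w["cy"]])
cv2.imwrite("pics/w1.png",w["frame"])
Rt=rot(o["eef_rot"]);T=np.array(w["T_tool_cam"])
P=np.array([world(m,x) for x in (scale_pt(0,.15,.062),scale_pt(.12,.174,.05),scale_pt(.12,.135,.05),(-.045,-.062,.064),(.005,.013,.061))])
print(proj(P,w["vfov"],w["cx"],w["cy"],o["tcp_pos"]+Rt@T[:3,3],Rt@T[:3,:3]).round(),o["clock"],o["tcp_pos"],o["gripper_width"])
E
```

```text
[[292. 189.]
 [327. 221.]
 [319. 199.]
 [417. 248.]
 [348. 203.]] 4.0083 [0.62976536 0.09394681 0.26501561] -4.5170604386820616e-05
```

View pics/w1.png

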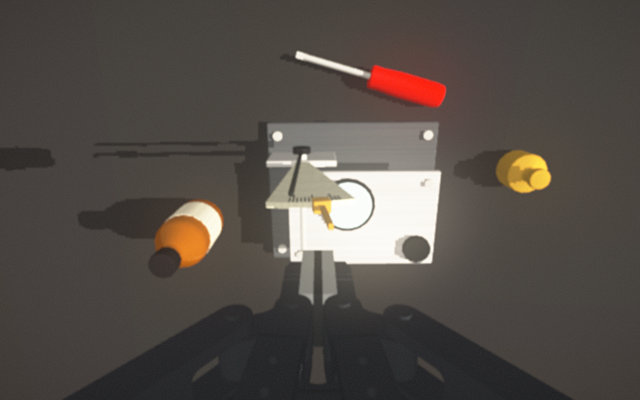

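```bash
python3 - <<'E'
import cv2
a=cv2.imread("pics/w1.png")[140:250,255:365]
cv2.imwrite("pics/w1c.png",cv2.resize(a,None,fx=5.4,fy=5.4,interpolation=cv2.INTER_CUBIC))
E
```

```text
(no output)
```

View pics/w1c.png

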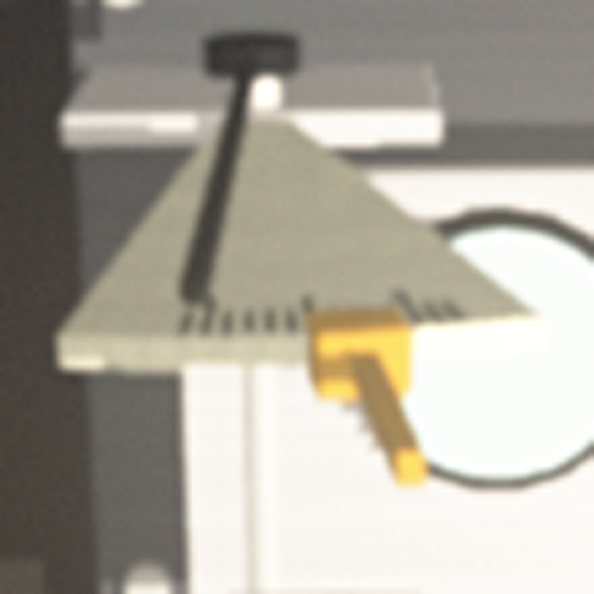

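```bash
cat > fit.py <<'E'
from h import *
z=np.load("w1.npz"); T=z["T"]; Rt=rot(z["q"]); W=lambda u,v:(255+(u+.5)/5.4-.5,140+(v+.5)/5.4-.5)
m0=np.load("m.npy")
def model(p):
    m=p[:3];a=p[3]; S=lambda r,a,x:world(m,scale_pt(a,r,x))
    P=np.array([S(.15,0,.062),S(0.03,0,.062),S(.174,a,.05),world(m,(-.045,-.062,.064)),world(m,(.005,.013,.061))])
    E=R.from_rotvec(p[7:10]).as_matrix()
    return proj(P,*z["k"],z["p"]+Rt@T[:3,3]+p[4:7],Rt@T[:3,:3]@E)
obs=np.array([W(195,298),W(234,125),W(410,468),(416,249),(349.5,204)])
f=lambda p:np.concatenate([((model(p)-obs)/[.5,1]).ravel(),(p[:3]-m0)/[.002,.002,.01],p[4:7]/.002,p[7:10]/.005])
r=least_squares(f,np.r_[m0,.12,np.zeros(6)]); C=np.linalg.inv(r.jac.T@r.jac)
print(r.x.round(4),np.sqrt(C[3,3])); print((model(r.x)-obs).round(2)); np.save("m2.npy",r.x)
E
python3 fit.py
```

```text
[5.855e-01 4.690e-02 6.960e-02 1.367e-01 1.400e-03 2.000e-04 3.100e-03
 5.400e-03 1.700e-03 5.900e-03] 0.002684633717264158
[[-0.17  1.16]
 [ 1.33 -4.91]
 [ 0.01  0.44]
 [ 0.99  0.19]
 [-2.17  2.4 ]]
```

```bash
sed -i 's/S(0.03,0,.062),//; s/W(234,125),//; s/(349.5,204)/W(500,348)/' fit.py; python3 fit.py
```

```text
[ 5.852e-01  4.720e-02  5.430e-02  1.357e-01  1.800e-03 -1.000e-04
  1.000e-04 -2.900e-03  1.200e-03  1.300e-03] 0.0026714649875998037
[[-0.   -0.81]
 [-0.   -0.18]
 [ 0.15  0.3 ]
 [-0.12  0.97]]
```

```bash
cat >> h.py <<'E'
def padpose(m,a,A,lift=0):
    c,s=np.cos(a),np.sin(a); y,z=-.122,.012
    P=world(m,(-.045,.06+y*c-z*s,.052+y*s+z*c+lift))
    d=R.from_euler("z",m[2])*R.from_euler("x",A)*R.from_euler("x",np.pi)
    return P,np.roll(d.as_quat(),1)
E
python3 - <<'E'
from h import *
from rig import bot
m=np.load("m2.npy")[:3]; A=.135
P,q=padpose(m,0,A,.2); print("zdir",rot(q)[:,2])
bot.move_l(P,q,vel=.2)
P,q=padpose(m,0,A,.012); bot.move_l(P,vel=.15); bot.hold(.2)
f0=np.array(bot.get_obs()["ft_force"])
P,q=padpose(m,.03,A); hit=bot.move_l(P,vel=.02,f_stop=1.5)
o=bot.get_obs(); print(hit,o["tcp_pos"],np.array(o["ft_force"])-f0,o["clock"]); np.save("f0.npy",f0)
for a in (.06,.10,.12):
    P,q=padpose(m,a,A); bot.move_l(P,q,vel=.03)
    o=bot.get_obs(); print(a,P,o["tcp_pos"],(np.array(o["ft_force"])-f0).round(2),o["clock"])
fr=[]
for n in("scene","top"):
    c=bot.camera(n)["frame"]; cv2.imwrite(f"pics/{n}1.png",c)
o=bot.get_obs(); w=bot.camera("wrist"); cv2.imwrite("pics/w2.png",w["frame"])
s=cv2.imread("pics/scene1.png")[150:215,310:375]; t=cv2.imread("pics/top1.png")[165:230,270:335]
g=lambda x:cv2.resize(x,(400,400),interpolation=cv2.INTER_CUBIC)
cv2.imwrite("pics/p1.png",np.hstack([g(s),g(t)])); print(o["clock"])
E
```

```text
zdir [-0.00730116  0.13439213 -0.99090133]
True [ 0.54341003 -0.01736571  0.06368524] [ 2.21871308 -0.75571779  0.92143698] 7.1
0.06 [ 0.54363652 -0.01764864  0.0566628 ] [ 0.54364263 -0.01774803  0.05667673] [-0.21 -1.44  5.64] 7.4917
0.1 [ 0.54364132 -0.01773698  0.05176037] [ 0.54374204 -0.01781667  0.05197786] [-0.3  -1.64  6.97] 7.8083
0.12 [ 0.54363973 -0.01770772  0.04930881] [ 0.54375068 -0.01779687  0.04963243] [-1.11 -0.82  9.12] 8.0583
8.1583
```

View pics/p1.png

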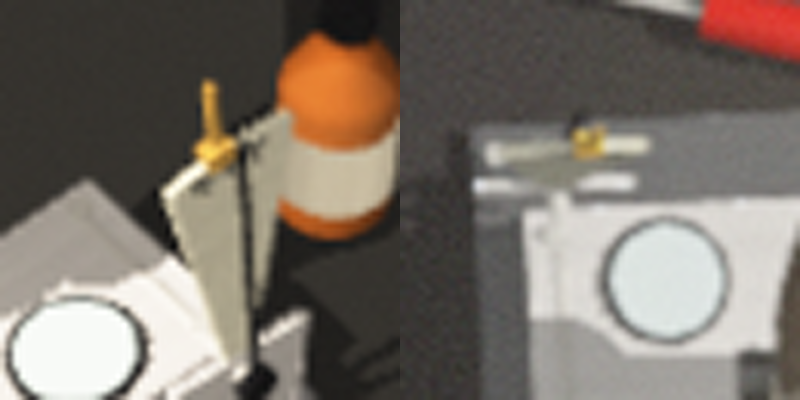

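```bash
python3 - <<'E'
from h import *
m=np.load("m2.npy")[:3]
S=lambda u,v:(310+(u+.5)/6.154-.5,150+(v+.5)/6.154-.5)
print("obs needle",S(242,140),"fin top",S(208,82),"fin base",S(214,140))
for a in (.1,.11,.12,.13,.14,.15):
    print(a,*[pj(world(m,P),"scene").round(2) for P in (scale_pt(a,.15,.062),scale_pt(a,.174,.05),scale_pt(a,.145,.05))], pj(world(m,scale_pt(a,.15,.062)),"top").round(2))
# dark needle columns per row in scene crop
g=cv2.imread("pics/scene1.png").astype(int); 
for v in range(160,186,2): print(v,g[v,338:358].sum(1)//3)
E
```

```text
obs needle (348.9052648683783, 172.33067923301917) fin top (343.38040298992524, 162.9059148521287) fin base (344.3553786155346, 172.33067923301917)
0.1 [349.65 171.98] [345.81 161.77] [346.24 170.4 ] [298.49 182.81]
0.11 [349.13 172.32] [345.2  162.17] [345.74 170.73] [299.1  182.78]
0.12 [348.62 172.67] [344.6  162.58] [345.25 171.06] [299.71 182.76]
0.13 [348.1  173.02] [343.99 162.99] [344.75 171.4 ] [300.32 182.74]
0.14 [347.59 173.38] [343.38 163.41] [344.26 171.74] [300.93 182.72]
0.15 [347.07 173.75] [342.77 163.83] [343.76 172.09] [301.54 182.7 ]
160 [ 49  48  50  50  49  51  50  50  50  49  48  49  49  49  50  50  49  56
  94 108]
162 [ 50  50  49  50  51  59  55  51  49  49  49  50  49  50  50  49  50  83
 112 124]
164 [ 49  50  49  50  69 149 137  77  51  49  50  49  50  51  49  50  50  98
 123 133]
166 [ 49  50  50  50  63 138 123  69  50  51  50  51  47  50  47  44  53  93
 117 127]
168 [ 50  50  50  51  48 129 122  77  53  49  50  46  45  36  31  72 108 160
 162 136]
170 [ 50  51  49  50  49 106 119  90  57  39  30  75  70 133 165 164 160 155
 152 138]
172 [ 50  50  50  50  71 123 131 111 116 115 100 133 147 158 118 134 153 154
 153 151]
174 [ 51  50  49  95 169 185 181 173 144 112  75  38  76  86 134 153 152 154
 157 163]
176 [ 49  51  49 128 206 188 125 106  99  87  67  35 122 126 141 153 155 155
 159 166]
178 [ 88 195 243 242 203 133 122 131 132 119  96  55 126 155 155 153 153 154
 161 168]
180 [240 226 163 101  90 102 139 153 154 153 114  54  92 141 155 157 156 156
 160 170]
182 [182 156 156 151 153 154 155 155 154 153 132  71  88 142 155 155 156 135
 142 162]
184 [176 157 155 153 155 156 154 152 153 155 141  79  68 135 155 155 139 108
 100 104]
```

```bash
python3 - <<'E'
from h import *
from rig import bot
m=np.load("m2.npy")[:3]; A=.135; f0=np.load("f0.npy")
T=.136; zt=padpose(m,T,A)[0][2]; P,q=padpose(m,T,A); lo=0
for i in range(2):
    P2=P.copy(); P2[2]-=(.0003 if i==0 else lo); bot.move_l(P2,q,vel=.02); o=bot.get_obs()
    e=o["tcp_pos"][2]-zt; lo=(.0003+e); print(e,(np.array(o["ft_force"])-f0).round(2),o["clock"])
ims=[bot.camera("scene")["frame"].astype(float) for _ in range(4)]
g=np.mean(ims,0); cv2.imwrite("pics/scene2.png",g.astype(np.uint8))
s=g[150:200,320:370].astype(np.uint8); cv2.imwrite("pics/p2.png",cv2.resize(s,(600,600),interpolation=cv2.INTER_CUBIC)); print(bot.get_obs()["clock"],bot.get_obs()["tcp_pos"][2]-zt)
E
```

```text
0.00013976674537563571 [-1.34 -0.7  10.05] 8.475
4.272561409711384e-05 [-1.78 -0.3  10.6 ] 8.725
8.925 7.430758066758608e-05
```

View pics/p2.png

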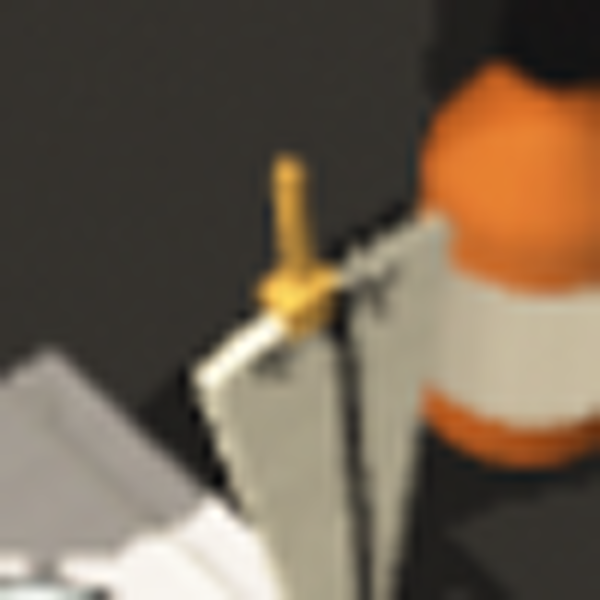

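```bash
python3 - <<'E'
from h import *
from rig import bot
m=np.load("m2.npy")[:3]; A=.135; f0=np.load("f0.npy")
bot.hold(1.2); z=bot.get_obs()["tcp_pos"][2]; print(z-padpose(m,.136,A)[0][2])
P,q=padpose(m,0,A,.003); bot.move_l(P,q,vel=.03)
P,q=padpose(m,0,A,.12); bot.move_l(P,q,vel=.12); bot.hold(.5)
c=bot.camera("scene")["frame"]; cv2.imwrite("pics/scene3.png",c)
a=cv2.imread("pics/scene0.png"); d=cv2.absdiff(a,c).max(2)
cv2.imwrite("pics/p3.png",cv2.resize(c[150:250,265:375],None,fx=5,fy=5,interpolation=cv2.INTER_CUBIC))
print((np.array(bot.get_obs()["ft_force"])-f0).round(2),bot.get_obs()["clock"])
E
```

```text
7.70838190448514e-05
[ 1.62 -0.42  0.89] 12.6167
```

View pics/p3.png

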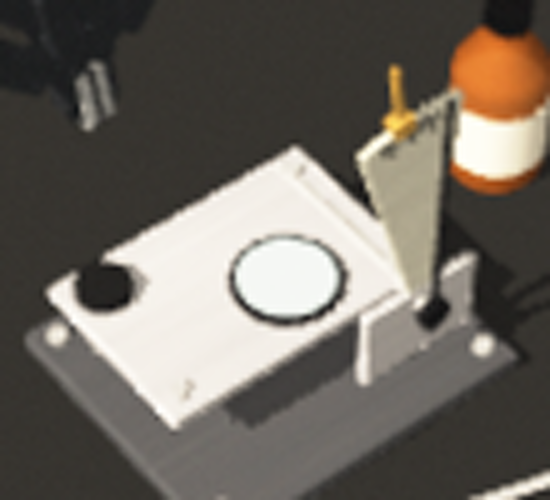

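The plate is back level. The pad is at crop (104,287), the rider at (398,120) is where it was at the start, and the gripper is clear of everything.

```bash
python3 -c "
from rig import bot
print(bot.close_job())"
```

```text
the job is handed in; nothing more can be done
None
```

I pressed the thumb pad until the needle lined up with the rider's fin at about 0.136 rad (camera reading, good to roughly 0.005 rad), held it for over a second, let the plate come back up level with the rider unmoved, and handed the job in.

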